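Pin the chopstick rack's clamp bar in its yoke

ROBOT

A 6-joint arm with a two-finger parallel gripper is mounted at the origin on the work surface. World frame = base frame: x ahead of the robot, y to its left, z up, the work surface at z = 0. Lengths are in mm, angles in rad, forces in N, time in s.
With the tool pointing down it reaches from about 400 to 925 mm from the base axis. Payload 12.5 kg.
Tool frame: the origin (TCP) lies at the centre of the arm's flange, where the gripper is bolted on; the fingertips stand 190 mm ahead of it and the grasp point (between the pads) lies 171 mm ahead of it; z points along the fingers, y is the line along which they close (so a half turn about z gives the same grasp; the last joint's range is limited). The gripper opens to 95 mm and grips with 3 to 60 N. Pads are 20 mm wide; open, the fingers measure 119 mm over their backs; the gripper's body (75 mm by 180 mm) begins 59 mm behind the grasp point.
Start: joints at [-1.374, 0.491, 1.559, -0, 1.092, -0.106], TCP at [186.391, -596.56, 404.761] pointing down, gripper open.
Joint ranges: [-3.1, 3.1], [-0.84, 2.19], [0.05, 2.79], [-1.13, 4.28], [0.06, 2.93], [-2.69, 2.69]. Speed limits (rad/s): [2.22, 2.22, 2.79, 3.14, 3.14, 3.14].

INTERFACE

Orientations are given as [roll, pitch, yaw] about the fixed x, y, z axes, in that order (R = Rz(yaw) Ry(pitch) Rx(roll)).
In Python, from cell import env, read_camera, search_frame, cut_out gives the robot as it stands. The module is installed in compiled form; this text tells all that it offers.
- The arm moves only by the tool move_arm, never from a script. Its argument "commands" is a list of rows, each a list of 3 entries, a list of its own where there are three numbers: the shift along the world's x, y, z normalised to -1 to 1, where 1 is 0.03 m, then the turn about the world's z normalised to -1 to 1, where 1 is 0.08 rad, then the opening, from -1 (shut) to 1 (fully open), so that 0 is half open. A call has 1 to 20 rows; each row shifts and turns the commanded pose from where the row before left it; what a row does not reach is not made up. A row lasts 1/12 s, in which the tool goes at most 41.7 mm and 7.16 degrees, less where a joint would pass 70% of its speed; a pose out of reach is approached as far as the arm can. A call with a number of a shift or a turn outside -1 to 1 is refused whole. A call with a gripper value outside its range is refused whole. The fingers move at their own pace and stop on an object; the grip force is fixed at half the most. Time passes only in rows, so rows that do not move let the fingers close. It gives the time, the measured TCP pose, the force, the opening and the grip force at its end, in the units of the state.
- env.state(): the state, without advancing time (a new reading comes with each control period).
- read_camera(name): name is "side" or "top" or "wrist"; returns a dict with "image" (480x640x3 uint8, red, green, blue), "fx", "fy", "cx", "cy" (pixels), "rvec" (rotation vector, rad) and "tvec" (3), from world to camera coordinates, as OpenCV has them. Camera axes: x right, y down, z forward; pixel columns grow to the right and rows downward; lengths in mm; the calibration is good to about 2 mm. The wrist camera is an equidistant fisheye: a pixel r from the principal point sees the ray r / f radians off the axis. A picture is of the moment at which its call begins. There is no depth.
- env.job_done(): hands the job in; it is judged then, once.
Trained networks look in a picture, given as the dict that the camera call returned (one of the last four; its "shot" number tells which), for a name from the list of things; names that differ only in an ending like _2 or _b are one class to them, and where a whole thing is asked for, a point or a joint stands for the part that bears it (a point fixed in the world has none). Each returns a list of dicts, best first, with "confidence" (0 to 1); they miss things now and then, are a little off and sometimes report something else, mostly with a low value. They report only what shows in the picture. A call takes as long as a camera call. They do not tell look-alikes from the thing itself.
- search_frame(thing, picture): "at" ([column, row] in pixels, amid what is visible of it).
- cut_out(thing, picture): "region" (480x640 bool, what is visible of it) and "at" ([column, row] in pixels, amid what is visible of it).
The state is a dict: "t": time; "joints": joint angles; "qvel": joint speeds; "tau": joint torques, N m; "eef_pos": TCP position; "tcp_rot": TCP orientation; "ft_force": force on the tool from outside, world axes, zero at the start; "moment": the same for the moment, N m; "opening": opening from 0.0 (shut) to 1.0 (fully open); "grip_force": force on a finger pad.
Only numpy, scipy, OpenCV 4.12 (cv2) and the standard library are available. Lean on these libraries where they do the work, as an engineer would, in place of code of your own. Each camera call takes 0.05 s, during which the arm holds its last target. There are 200 camera calls.

TASK

Lock the chopstick rack's sliding clamp bar: pass the red-knobbed pin down through the upper ear of the steel yoke, through the bar's eye trapped between the ears, and through the lower ear, until its flange sits fully home on the yoke. The eye starts out of line and hidden between the ears, so stand the pin in the upper ear, ease the bar in by its brass tab until you feel the pin drop into the eye and block the bar, then press the pin home past its spring catch. Never force the pin or the bar (never with more than about 40 N), and leave the other things on the table where they are.

Things in the scene. Friction and masses are not known exactly. Their poses are not given: they have to be found in the camera images.
- stand: Fixed wooden base board (360 x 110 x 18 mm) of the chopstick rack with a steel yoke of two horizontal ears, one above the other. Origin on the vertical axis of both ear holes, at table height. x points along the bar's slide, from the brass tab to the yoke and on to the rack; z up. Rack with three chopstick pairs: 78 to 304 mm to +x, 65 mm high
- ear_mouth (a point): Centre of the upper ear's hole at its upper face, 76 mm above the table. Upper ear 60 to 76 mm high, gap 50 to 60 mm, lower ear 38 to 50 mm; 56 mm wide, reaching 36 mm to stand -x and 42 mm to +x of the hole axis; a 10 mm upright back at +x is flush with the top. Both holes 13.6 mm in diameter, free space below for the pin's tip
- catch (a point): Sprung ball in the side of the lower ear's hole, 44 mm above the table, on the hole axis here; stops the falling pin; about 6 to 15 N on the pin push it past, and it then holds the pin by friction
- bar: Steel bar ending in an upright brass tab 40 mm wide (stand y), 6 mm thick, 51 to 87 mm above the table. Origin: middle of the tab's outer face (away from the yoke), 69 mm up; axes as the stand's; at the start 110 to 112 mm to -x of the hole axis. Pushing this face to stand +x slides the bar in against about 3 N of friction, up to 45 mm; it stays where left
- eye_slot (a point): Middle of the gap between the ears, 55 mm up on the hole axis (fixed to the stand). Here lies the bar's flat eye plate, 51 to 59 mm high, with a 15.5 mm hole. The plate is clamped to the bar at an adjustable length that is not reported: its hole comes in line after somewhere between 9 and 29 mm of push. Until then a pin in the upper ear stands on the plate
- pin: Steel pin with red knob; origin on its axis under the flange, z up to the knob. Shank 12 mm in diameter, 46 mm long, the last 4 mm tapering to 9 mm; flange 26 mm across, 4 mm thick; round knob 20 mm across, flat top 42 mm above the origin; about 60 g. Starts upright in the wooden block, flange on its top, 52 mm up
- pin_knob (a point): Point on the pin's axis to grip, 23 mm above the flange's underside. The flange's underside is 29 mm above the upper ear while the pin stands on the eye plate, some 10 to 20 mm above it once dropped through the eye onto the catch, and on the ear when home
- block: Fixed dark wooden block 70 x 70 x 52 mm with an upright 17 mm hole through its middle, in which the pin stands; origin at the centre of its underside
- teacup: Loose white porcelain teacup, 76 mm across, 60 mm tall; origin under its foot; leave alone
- mold: Loose green plastic mold, 100 x 80 x 32 mm with a 65 mm handle to its -x; origin under its middle; leave alone
- strainer: Loose small stainless strainer, bowl 90 mm across, 45 mm tall, 85 mm handle to its +x; origin under the bowl; leave alone
- tea_tin: Loose green tea tin, 70 mm across, 100 mm tall; origin under its middle; leave alone
- rolling_pin: Loose stout rolling pin, 56 mm thick, 360 mm long along its y, in a low wooden rest; origin at its centre; leave alone
- dish: Loose blue saucer, 90 mm across, 22 mm tall; origin under its foot; leave alone
There are look-alikes about, which are no part of the job. Of the things like the pin, leave any that is purple; of the rest the larger one is meant.

How it is judged (in metres and radians):
On the way, in this order (a step that is already met when the one before it is completed fails the run):
1. the pin's shank is in the upper ear's hole (horizontal distance between pin and stand below 0.008 m and z of pin in the frame of stand below 0.11 m and angle between the z axis of pin and the z axis of stand, either way round below 0.2 rad), for 0.1 s.
2. the pin has dropped through the eye (horizontal distance between pin and stand below 0.006 m and z of pin in the frame of stand below 0.097 m), for 0.1 s.
At the end, for the whole second after the job is handed in: The pin stands upright (within 0.1 rad) in both ears and the eye, within 3 mm of the hole axis, its flange home on the upper ear to within 2.5 mm, at rest (horizontal distance between pin and stand below 0.003 m and z of pin in the frame of stand below 0.0785 m and angle between the z axis of pin and the z axis of stand, either way round below 0.1 rad and linear speed of pin below 0.02 m/s); the robot touches nothing.
It fails at once if the pin is forced against the yoke or the bar (over 60 N summed over all its contacts there; pushing it with 40 N stays below) (contact force between pin and stand above 60 N).
It fails at once if the bar is forced (over 40 N from the robot) (contact force between the arm and bar above 40 N).
It fails at once if the bar is forced (over 40 N from the fingers) (contact force between the fingers and bar above 40 N).
It fails at once if another thing on the table is disturbed (moved over 25 mm) (distance of any of teacup, mold, strainer, tea_tin, rolling_pin, dish from where it was at the start of the episode above 0.025 m).
It also fails if it takes over 54 s, if anything falls off the work surface, if the arm or the gripper's body presses on something with over 40 N, if the wrist force passes 120 N, or if a joint passes its speed limit or range.

## Working session

There is one attempt and no reset: what is moved stays moved. The work goes in short steps, Python scripts to look and compute and a tool call to move; the robot and the scene stay as the last step left them, time stands still between calls to the robot, and variables do not carry over. Pictures are saved under pics/ and viewed, at most 10 in all, crops included, and the job is handed in when it is done.

Besides the shell and the picture viewer there is one more tool, called after "Request:" as name(argument=value, ...), one argument or row to a line, values as JSON. move_arm: Moves the arm, as the interface text tells. Its arguments: {"type":"object","properties":{"commands":{"type":"array","items":{"type":"array"}}},"required":["commands"]}

```bash
mkdir -p pics; cat > h.py <<'E'
import numpy as np, cv2
from cell import env, read_camera, search_frame, cut_out
def ray(p,uv):
    R=cv2.Rodrigues(np.array(p["rvec"],float))[0]; t=np.array(p["tvec"],float)
    return -R.T@t, R, t
def onplane(p,uv,z):
    C,R,t=ray(p,uv); d=R.T@np.array([(uv[0]-p["cx"])/p["fx"],(uv[1]-p["cy"])/p["fy"],1])
    return C+d*(z-C[2])/d[2]
def proj(p,X):
    _,R,t=ray(p,None); c=R@np.array(X,float)+t
    return np.array([p["fx"]*c[0]/c[2]+p["cx"],p["fy"]*c[1]/c[2]+p["cy"]])
def save(p,n): cv2.imwrite("pics/"+n,p["image"][:,:,::-1])
E
python3 - <<'E'
from h import *
print(env.state())
T=read_camera("top");S=read_camera("side")
save(T,"top.png");save(S,"side.png")
for n in ["stand","ear_mouth","bar","pin","pin_knob","block","teacup","mold","strainer","tea_tin","rolling_pin","dish"]:
    for nm,p in (("T",T),("S",S)):
        print(n,nm,[(np.round(d["at"]).tolist(),round(d["confidence"],2)) for d in search_frame(n,p)][:4])
for p in(T,S): print(p["fx"],p["cx"],p["cy"],ray(p,None)[0])
E
```

```text
{'t': 0.0, 'joints': array([-1.37363324e+00,  4.91547458e-01,  1.55943037e+00,  2.97722824e-06,
        1.09169474e+00, -1.05612178e-01]), 'qvel': array([-0.00011775, -0.00025346,  0.00187475, -0.00072755,  0.00065913,
       -0.00059912]), 'tau': array([-8.60015080e-04, -6.12648368e+01, -2.58179516e+01,  6.91810017e-02,
        4.81974764e-02, -1.21988423e-04]), 'eef_pos': array([ 186.36537002, -596.5370751 ,  404.17572674]), 'tcp_rot': array([-3.14051903e+00, -1.16465969e-04,  3.02773828e-01]), 'ft_force': array([ 0.1580301 , -0.53690235,  0.41613171]), 'moment': array([-0.04337146, -0.00213469,  0.04738629]), 'grip_force': 0.0, 'opening': 1.001101740688749}
stand T [([238.0, 252.0], 0.78), ([251.0, 171.0], 0.2)]
stand S [([320.0, 215.0], 0.91)]
ear_mouth T [([233.0, 251.0], 0.9)]
ear_mouth S [([323.0, 216.0], 0.63)]
bar T [([289.0, 254.0], 0.8)]
bar S [([316.0, 223.0], 0.79), ([323.0, 216.0], 0.32)]
pin T [([414.0, 225.0], 0.58), ([408.0, 254.0], 0.54)]
pin S [([317.0, 309.0], 0.68), ([364.0, 296.0], 0.6)]
pin_knob T [([412.0, 226.0], 0.6), ([373.0, 205.0], 0.54), ([408.0, 258.0],
[... 239 characters left out ...]
eacup S [([411.0, 214.0], 0.56)]
mold T [([343.0, 170.0], 0.72)]
mold S [([421.0, 270.0], 0.6)]
strainer T [([299.0, 166.0], 0.88), ([288.0, 255.0], 0.23)]
strainer S [([424.0, 239.0], 0.64), ([442.0, 293.0], 0.28)]
tea_tin T [([234.0, 250.0], 0.71)]
tea_tin S [([444.0, 294.0], 0.79)]
rolling_pin T [([164.0, 340.0], 0.57)]
rolling_pin S [([242.0, 181.0], 0.76), ([362.0, 303.0], 0.69)]
dish T [([473.0, 312.0], 0.75), ([301.0, 168.0], 0.71)]
dish S [([361.0, 302.0], 0.74), ([232.0, 379.0], 0.73)]
491.9677635680328 318.06503363028355 243.5730790945867 [ 314.59355925  -95.47464983 1334.31092434]
548.1057792007762 316.7164212600026 234.42986318735095 [  501.07304427 -1155.26228582   676.82561193]
```

View pics/top.png

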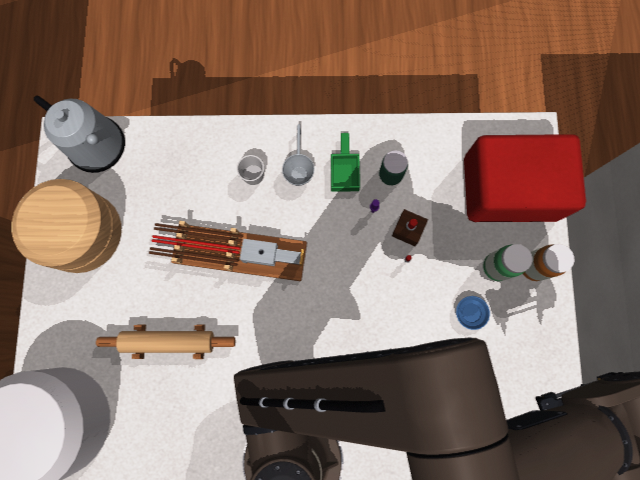

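View pics/side.png

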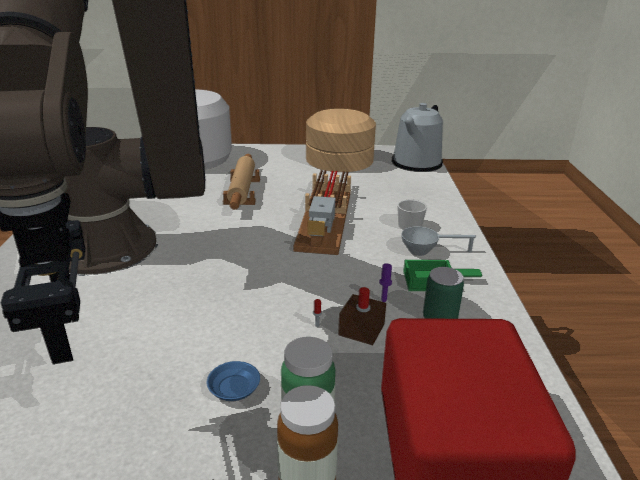

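Pin candidates:
- The red pin in the block, at top (412,225) and side (363,300).
- A small red pin, at top (408,258) and side (317,309).
- A purple pin, at top (374,205) and side (386,277).

The larger non-purple one is the pin in the block, so I choose that. Next I'll check it in a close crop and measure.

```bash
python3 - <<'E'
from h import *
T=read_camera("top");S=read_camera("side")
a=cv2.resize(T["image"][190:275,360:450],None,fx=4,fy=4,interpolation=3)
b=cv2.resize(S["image"][255:340,300:400],None,fx=4,fy=4,interpolation=3)
c=cv2.resize(T["image"][205:295,210:320],None,fx=7,fy=7,interpolation=3)[:600]
d=cv2.resize(S["image"][190:255,290:360],None,fx=6,fy=6,interpolation=3)
cv2.imwrite("pics/c1.png",np.hstack([a,b])[:,:,::-1]); 
cv2.imwrite("pics/c2.png",cv2.resize(T["image"][205:295,210:320],None,fx=6.6,fy=6.6,interpolation=3)[:,:,::-1])
def tri(ut,us):
    A=[];B=[]
    for p,u in((T,ut),(S,us)):
        _,R,t=ray(p,None);P=np.diag([p["fx"],p["fy"],1.]);P[0,2]=p["cx"];P[1,2]=p["cy"];P=P@np.c_[R,t]
        for i in(0,1): r=u[i]*P[2]-P[i];A.append(r[:3]);B.append(-r[3])
    return np.linalg.lstsq(np.array(A),np.array(B),rcond=None)[0]
print("pin",tri((412,225),(363,300)),onplane(T,(413,224),94))
print("block",onplane(T,(408,227),52))
print("ear",onplane(T,(261,252),76), "tab mid",onplane(T,(301,257),87))
for n in ["ear_mouth","bar","block"]:
    r=cut_out(n,T)[0]; m=r["region"].astype(np.uint8); print(n,r["at"],cv2.minAreaRect(cv2.findNonZero(m)))
E
```

```text
pin [ 601.80097087 -314.24110795   71.59802036] [ 597.22923613 -313.02051275   94.        ]
block [ 598.67329229 -306.86937184   52.        ]
ear [528.09430256  80.12572329  76.        ] tab mid [512.96695899 -24.7372822   87.        ]
ear_mouth [234.9, 251.7] ((228.65838623046875, 249.4308624267578), (154.86529541015625, 42.572383880615234), 8.426968574523926)
bar [290.3, 253.1] ((282.5, 257.0), (14.0, 43.0), 90.0)Traceback (most recent call last):
  File "<stdin>", line 19, in <module>
IndexError: list index out of range
```

View pics/c1.png

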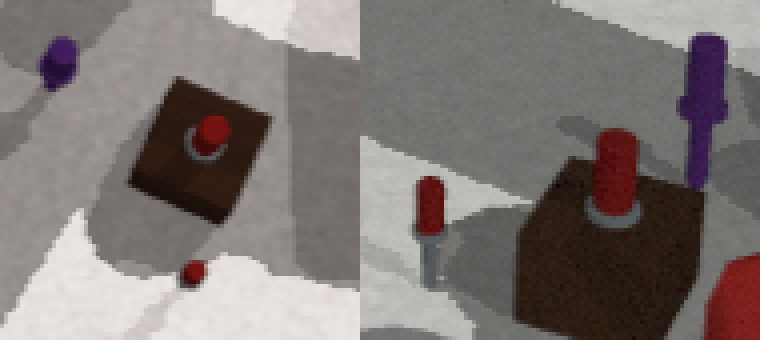

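View pics/c2.png

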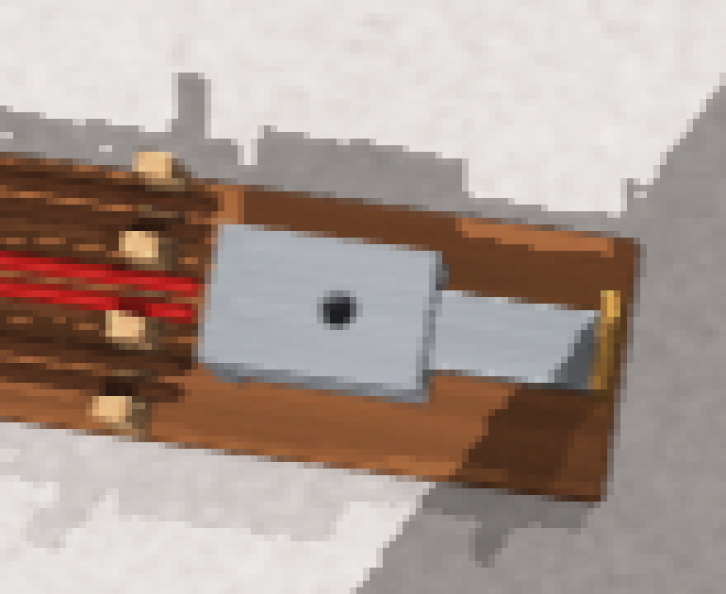

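The crop shows the red pin in the block is clearly larger than the free red one, so it's the right pin. The ear hole is at top pixel (261,252) and the tab at (302,256). Now I'll approach above the pin.

Request:
move_arm(
  commands=[
    [[0.98,0.68,0],1,0.2],
    [[0.98,0.68,0],1,0.2],
    [[0.98,0.68,0],1,0.2],
    [[0.98,0.68,0],1,0.2],
    [[0.98,0.68,0],1,0.2],
    [[0.98,0.68,0],1,0.2],
    [[0.98,0.68,0],1,0.2],
    [[0.98,0.68,0],1,0.2],
    [[0.98,0.68,-0.1],1,0.2],
    [[0.98,0.68,-0.2],1,0.2],
    [[0.98,0.68,-0.2],1,0.2],
    [[0.98,0.68,-0.2],1,0.2],
    [[0.98,0.68,-0.2],1,0.2],
    [[0.98,0.68,0],1,0.2],
    [[0,0,0],0,0.2],
    [[0,0,0],0,0.2],
  ],
)

```text
t: 2.88
eef_pos: [599.1, -309.6, 377.2]
tcp_rot: [-3.141, -0.0, 1.425]
ft_force: [-0.8, 0.3, 0.6]
opening: 0.599
grip_force: 0.0
```

```bash
cat >> h.py <<'E'
def wray(p,uv):
    C,R,t=ray(p,None); d=np.array([(uv[0]-p["cx"])/p["fx"],(uv[1]-p["cy"])/p["fy"]]); r=np.linalg.norm(d)
    v=np.r_[d/r*np.sin(r),np.cos(r)] if r>0 else np.array([0,0,1.]); return C,R.T@v
def wplane(p,uv,z):
    C,v=wray(p,uv); return C+v*(z-C[2])/v[2]
def wproj(p,X):
    _,R,t=ray(p,None); c=R@np.array(X,float)+t; th=np.arctan2(np.hypot(c[0],c[1]),c[2]); s=th/np.hypot(c[0],c[1])
    return np.array([p["fx"]*c[0]*s+p["cx"],p["fy"]*c[1]*s+p["cy"]])
E
python3 - <<'E'
from h import *
W=read_camera("wrist");T=read_camera("top");save(W,"w1.png")
s=env.state();print(s["eef_pos"],s["tcp_rot"],s["opening"])
print(W["fx"],W["cx"],W["cy"],ray(W,None)[0])
C=onplane(T,(411.75,225.5),56),onplane(T,(413.7,222.5),94);print(C)
for n in["pin","pin_knob","block","ear_mouth","bar"]:print(n,[(d["at"],d["confidence"]) for d in search_frame(n,W)][:4])
print(wproj(W,(597,-313,94)),wproj(W,(528,80,76)))
def red(p):
    h=cv2.cvtColor(p["image"],cv2.COLOR_RGB2HSV);m=((h[...,0]<6)|(h[...,0]>174))&(h[...,1]>150)&(h[...,2]>60)
    n,l,st,ce=cv2.connectedComponentsWithStats(m.astype(np.uint8));return [(st[i].tolist(),ce[i].round(1).tolist()) for i in range(1,n) if st[i][4]>15]
print(red(W))
E
```

```text
[ 597.65212964 -311.15069589  377.67252219] [-3.14129651e+00  1.08814303e-05  1.42206590e+00] 0.601104210714633
371.64829954431775 317.88396163270335 243.28991426389462 [ 609.81640109 -235.15798223  356.71692065]
(array([ 601.8244523 , -316.24597646,   56.        ]), array([ 601.18163558, -314.95065692,   94.        ]))
pin [([373.8, 113.0], 0.8), ([320.8, 240.8], 0.75), ([225.1, 239.0], 0.62)]
pin_knob [([375.2, 112.7], 0.83), ([226.2, 234.7], 0.78), ([319.8, 240.8], 0.67)]
block [([326.1, 220.8], 0.87)]
ear_mouth []
bar [([322.0, 240.5], 0.72)]
[316.13427304 249.35399592] [ 181.83787904 -148.745543  ]
[([310, 227, 29, 35, 712], [323.7, 245.2]), ([215, 234, 14, 14, 151], [221.2, 240.8]), ([523, 356, 15, 31, 216], [529.6, 369.5]), ([362, 368, 38, 32, 929], [378.6, 384.3]), ([495, 444, 14, 12, 119], [501.7, 449.6]), ([484, 472, 39, 8, 191], [506.8, 476.6])]
```

View pics/w1.png

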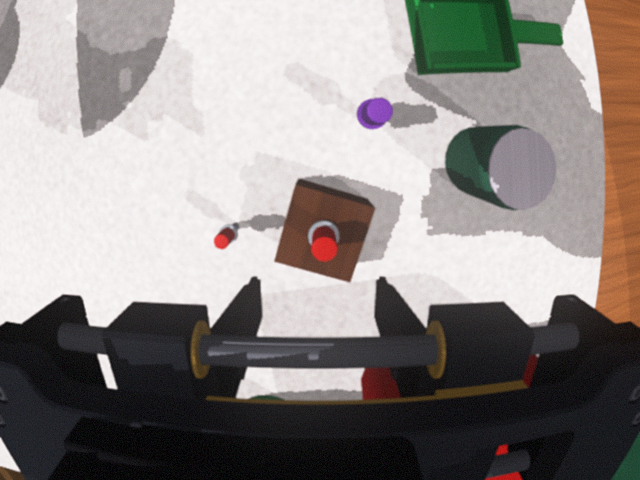

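The wrist picture shows the red knob at (324,249), the purple look-alike at (375,112), the small red pin at (221,240) and the tin at (520,165). That puts the pin near (602,-314). Now I'll descend and grip.

Request:
move_arm(
  commands=[
    [[0.13,-0.1,-0.8],0,0.2],
    [[0,0,-0.9],0,0.2],
    [[0,0,-0.9],0,0.2],
    [[0,0,-0.9],0,0.2],
    [[0,0,-0.73],0,0.2],
    [[0,0,0],0,0.2],
    [[0,0,0],0,-1],
    [[0,0,0],0,-1],
    [[0,0,0],0,-1],
    [[0,0,0],0,-1],
    [[0,0,0],0,-1],
    [[0,0,0],0,-1],
  ],
)

```text
t: 4.23
eef_pos: [601.9, -313.9, 251.7]
tcp_rot: [3.141, 0.0, 1.423]
ft_force: [-0.6, -0.1, 0.3]
opening: 0.235
grip_force: 0.0
```

Request:
move_arm(
  commands=[
    [[0,0,0],0,-1],
    [[0,0,0],0,-1],
    [[0,0,0],0,-1],
    [[0,0,0],0,-1],
  ],
)

```text
t: 4.57
eef_pos: [602.0, -314.0, 251.5]
tcp_rot: [3.141, 0.0, 1.423]
ft_force: [-0.7, 0.6, 6.0]
opening: 0.207
grip_force: 30.0
```

Request:
move_arm(
  commands=[
    [[0,0,0.6],0,-1],
    [[0,0,1],0,-1],
    [[0,0,1],0,-1],
    [[-0.1,0.3,1],0,-1],
    [[-0.25,0.95,0],0,-1],
    [[-0.25,0.95,0],0,-1],
    [[-0.25,0.95,0],0,-1],
    [[-0.25,0.95,0],0,-1],
    [[-0.25,0.95,0],0,-1],
    [[-0.25,0.95,0],0,-1],
    [[-0.25,0.95,0],0,-1],
    [[-0.25,0.95,0],0,-1],
    [[-0.25,0.95,0],0,-1],
    [[-0.25,0.95,0],0,-1],
    [[-0.1,0.8,0],0,-1],
    [[0,0,0],0,-1],
    [[0,0,0],0,-1],
    [[0,0,0],0,-1],
  ],
)

```text
t: 6.07
eef_pos: [521.0, 3.8, 358.8]
tcp_rot: [3.141, 0.0, 1.423]
ft_force: [0.5, -0.5, -0.5]
opening: 0.205
grip_force: 30.0
```

```bash
python3 - <<'E'
from h import *
W=read_camera("wrist");save(W,"w2.png")
s=env.state();print(s["eef_pos"],s["tcp_rot"],s["opening"],s["ft_force"],s["moment"])
print(ray(W,None)[0])
u,v=wproj(W,(528,80,76)); print(u,v)
g=cv2.cvtColor(W["image"],cv2.COLOR_RGB2GRAY)
u,v=int(u),int(v); c=g[v-60:v+60,u-60:u+60]; 
m=(c<60).astype(np.uint8);n,l,st,ce=cv2.connectedComponentsWithStats(m)
for i in range(1,n):
    if 80<st[i][4]<4000:
        q=ce[i]+[u-60,v-60];print(st[i],q,wplane(W,q,76))
E
```

```text
[521.09583905   3.44596138 358.79891794] [3.14143542e+00 1.49204998e-04 1.42242829e+00] 0.20523003889433966 [-0.58750405  0.17333548 -1.19083241] [-0.04701212 -0.07954065 -0.00071585]
[531.87624098  78.19392195 338.32841755]
311.869957213161 139.12284077303568
[ 56  51  15  16 179] [314.54189944 137.20111732] [530.04180465  81.06267446  76.        ]
```

View pics/w2.png

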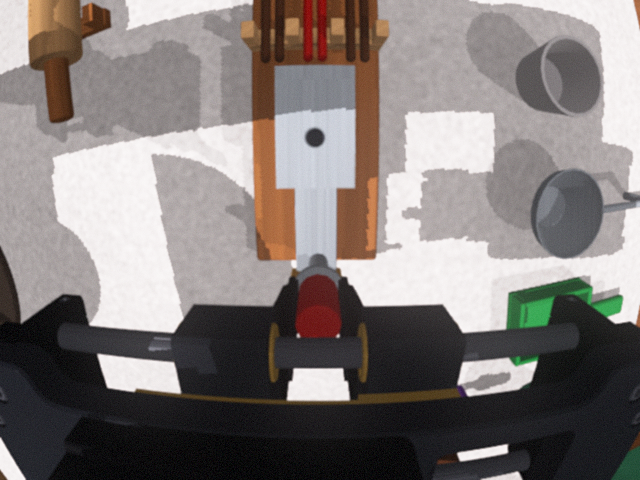

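The hole shows at (314,137) and the held pin at (319,300), still upright. I'll check the pin's offset from the TCP in the same picture.

```bash
python3 - <<'E'
from h import *
W=read_camera("wrist");T=read_camera("top")
s=env.state();P=s["eef_pos"];print(P)
d=np.array([np.cos(1.4224),np.sin(1.4224),0]);o=np.array([P[0],P[1],P[2]-199.5])
for k,q in dict(tip=o-[0,0,46],flfront=o+13*d+[0,0,2],fltopfront=o+13*d+[0,0,4],top=o+[0,0,42],topfront=o+10*d+[0,0,42],topback=o-10*d+[0,0,42]).items(): print(k,wproj(W,q),proj(T,q))
cv2.imwrite("pics/w3.png",cv2.resize(W["image"][225:345,250:390],None,fx=4.5,fy=4.5,interpolation=3)[:,:,::-1])
a=T["image"][220:300,230:330]
cv2.imwrite("pics/t3.png",cv2.resize(a,None,fx=6,fy=6,interpolation=3)[:,:,::-1])
E
```

```text
[521.07815009   3.18491948 358.7459324 ]
tip [318.22449895 261.03144709] [289.38045049 252.20832995]
flfront [318.32809852 266.82823012] [282.54188155 248.14282228]
fltopfront [318.33367971 268.15835011] [282.46565968 247.99855393]
top [318.45980905 327.83694154] [286.42897469 245.9563657 ]
topfront [318.46409908 306.38317772] [282.22779161 245.34685316]
topback [318.45456435 348.01013997] [290.63366811 246.56638753]
```

View pics/w3.png

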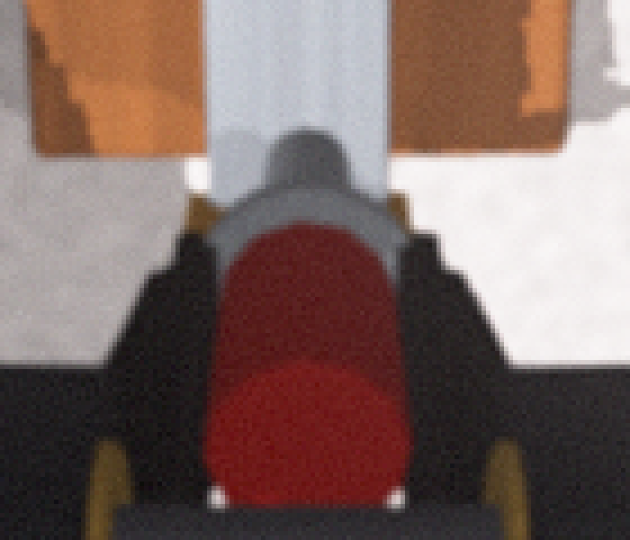

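The flange front is at row 266.6 and the knob column at 318, both matching the prediction, so the pin is on the TCP axis to within about 0.5 mm. The hole is at about (529.8, 80.9). I'll move above it and lower the tip close to the ear.

Request:
move_arm(
  commands=[
    [[0.05,0.6,0],0,-1],
    [[0.1,0.8,0],0,-1],
    [[0.1,0.8,0],0,-1],
    [[0.04,0.38,-0.4],0,-1],
    [[0,0,-0.6],0,-1],
    [[0,0,-0.1],0,-1],
    [[0,0,0],0,-1],
    [[0,0,0],0,-1],
  ],
)

```text
t: 6.88
eef_pos: [529.9, 80.7, 326.2]
tcp_rot: [3.142, 0.0, 1.422]
ft_force: [0.5, -0.1, -1.7]
opening: 0.202
grip_force: 30.0
```

```bash
python3 - <<'E'
from h import *
W=read_camera("wrist");S=read_camera("side")
s=env.state();P=s["eef_pos"];print(P,s["ft_force"])
cv2.imwrite("pics/s4.png",np.hstack([cv2.resize(W["image"][225:325,270:370],(400,400),interpolation=3),cv2.resize(S["image"][165:245,280:360],(400,400),interpolation=3)])[:,:,::-1])
print(wproj(W,(530,81,76)),proj(S,(530,81,76)),proj(S,P-[0,0,245.5]),wproj(W,P-[0,0,245.5]))
E
```

```text
[529.82825142  80.82662507 326.60762603] [-0.16486565 -0.47924282 -0.75965636]
[318.38944607 258.04201319] [320.81626651 205.65891241] [320.78394713 203.8488774 ] [318.17363667 260.8223817 ]
```

View pics/s4.png

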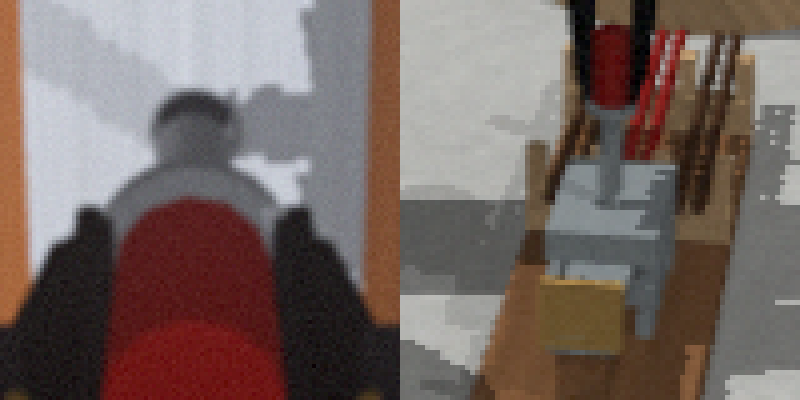

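The dark hole rim at crop (195,95) shows evenly around the pin tip, so it's aligned. I'll lower gently.

Request:
move_arm(
  commands=[
    [[0,0,-0.1],0,-1],
    [[0,0,-0.1],0,-1],
    [[0,0,-0.07],0,-1],
    [[0,0,-0.06],0,-1],
    [[0,0,0],0,-1],
  ],
)

```text
t: 7.4
eef_pos: [529.6, 81.4, 315.6]
tcp_rot: [-3.142, 0.0, 1.423]
ft_force: [0.9, 0.4, -0.7]
opening: 0.204
grip_force: 30.0
```

Request:
move_arm(
  commands=[
    [[0,0,-0.1],0,-1],
    [[0,0,-0.1],0,-1],
    [[0,0,-0.06],0,-1],
    [[0,0,0],0,-1],
    [[0,0,0],0,-1],
  ],
)

```text
t: 7.82
eef_pos: [529.7, 81.4, 308.0]
tcp_rot: [-3.142, 0.0, 1.423]
ft_force: [0.8, -1.1, -1.5]
opening: 0.202
grip_force: 30.0
```

Request:
move_arm(
  commands=[
    [[0,0,0],0,-0.2],
    [[0,0,0],0,0.2],
    [[0,0,0],0,0.2],
    [[0,0,0],0,0.2],
    [[0,0,0.4],0,0.2],
    [[0,0,0.6],0,0.2],
    [[0,0,0.6],0,0],
    [[-0.1,-0.7,0],0,-1],
    [[-0.14,-0.94,0],0,-1],
    [[-0.14,-0.94,0],0,-1],
    [[-0.14,-0.94,0],0,-1],
    [[-0.14,-0.94,0],0,-1],
    [[0,0,0],0,-1],
    [[0,0,0],0,-1],
  ],
)

```text
t: 8.98
eef_pos: [509.6, -53.4, 356.3]
tcp_rot: [3.141, -0.0, 1.42]
ft_force: [-0.5, -0.1, 0.3]
opening: 0.099
grip_force: 0.0
```

```bash
python3 - <<'E'
from h import *
W=read_camera("wrist");S=read_camera("side")
s=env.state();P=s["eef_pos"];print(P,s["ft_force"],s["opening"])
cv2.imwrite("pics/s5.png",np.hstack([W["image"][:,100:540],cv2.resize(S["image"][165:245,285:345],(360,480),interpolation=3)])[:,:,::-1])
E
```

```text
[509.80950136 -51.94298049 356.20371466] [ 0.70188265 -0.17527728 -0.15384255] 0.030078843368936414
```

View pics/s5.png

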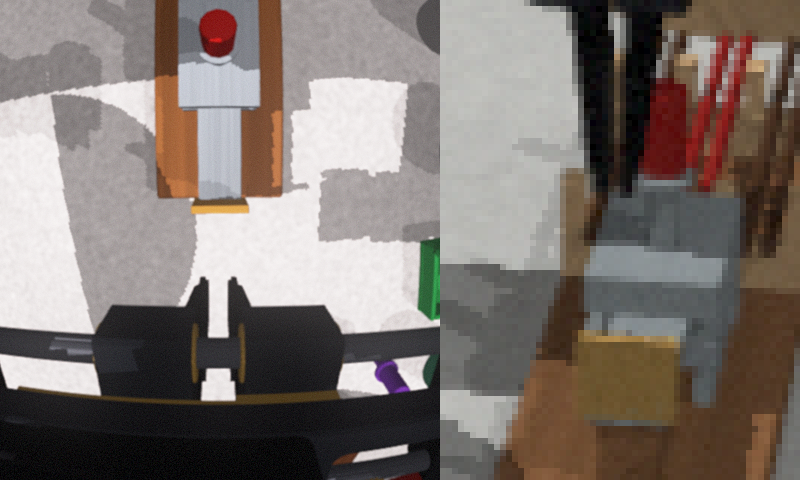

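The pin stands upright in the ear at (318,35), and the brass tab is centred ahead at (320,207). I'll lower and approach it.

Request:
move_arm(
  commands=[
    [[0,0,-0.7],0,-1],
    [[0,0,-0.9],0,-1],
    [[0,0,-0.9],0,-1],
    [[0,0,-0.7],0,-1],
    [[0,0,-0.27],0,-1],
    [[0.025,0.16,0],0,-1],
    [[0.02,0.13,0],0,-1],
    [[0.01,0.066,0],0,-1],
    [[0.005,0.033,0],0,-1],
    [[0.005,0.033,0],0,-1],
    [[0.005,0.033,0],0,-1],
    [[0.005,0.033,0],0,-1],
  ],
)

```text
t: 10.08
eef_pos: [512.1, -37.7, 252.6]
tcp_rot: [3.141, 0.0, 1.423]
ft_force: [-0.4, -3.4, 2.6]
opening: 0.004
grip_force: 1.6
```

Request:
move_arm(
  commands=[
    [[0.005,0.033,0],0,-1],
    [[0.005,0.033,0],0,-1],
    [[0.005,0.033,0],0,-1],
    [[0.005,0.033,0],0,-1],
    [[0.005,0.033,0],0,-1],
    [[0.005,0.033,0],0,-1],
    [[0.005,0.033,0],0,-1],
    [[0.005,0.033,0],0,-1],
  ],
)

```text
t: 10.75
eef_pos: [513.3, -29.7, 252.1]
tcp_rot: [3.141, 0.0, 1.423]
ft_force: [1.2, -4.0, 3.1]
opening: 0.008
grip_force: 1.8
```

Request:
move_arm(
  commands=[
    [[0.004,0.027,0],0,-1],
    [[0.004,0.027,0],0,-1],
    [[0.004,0.027,0],0,-1],
  ],
)

```text
t: 11.0
eef_pos: [513.7, -27.3, 252.1]
tcp_rot: [3.141, -0.0, 1.423]
ft_force: [1.5, -3.6, 3.1]
opening: 0.009
grip_force: 1.6
```

Request:
move_arm(
  commands=[
    [[0.004,0.027,0],0,-1],
    [[0.004,0.027,0],0,-1],
  ],
)

```text
t: 11.17
eef_pos: [513.9, -25.7, 252.0]
tcp_rot: [3.141, 0.0, 1.423]
ft_force: [1.0, -4.0, 1.7]
opening: 0.001
grip_force: 1.6
```

```bash
cat > knob.py <<'E'
from h import *
S=read_camera("side");s=env.state();print(s["t"],s["eef_pos"].round(1),s["ft_force"].round(1))
h=cv2.cvtColor(S["image"],cv2.COLOR_RGB2HSV);m=((h[...,0]<6)|(h[...,0]>174))&(h[...,1]>150)
for z in(94+53,94+38):print(proj(S,(530,81,z)).round(1))
c=m[170:215,306:340];print([int(r.sum()) for r in c[:,8:18]])
E
python3 knob.py
```

```text
11.2167 [513.9 -25.6 252. ] [ 0.7 -2.1  0.9]
[321.3 179.5]
[321.2 185.1]
[0, 0, 0, 0, 0, 0, 0, 0, 0, 0, 0, 0, 0, 0, 0, 0, 1, 0, 0, 0, 0, 0, 0, 0, 0, 0, 0, 0, 0, 0, 0, 0, 0, 0, 0, 0, 0, 0, 0, 0, 0, 0, 0, 0, 0]
```

Request:
move_arm(
  commands=[
    [[0.004,0.027,0],0,-1],
    [[0.004,0.027,0],0,-1],
    [[0.004,0.027,0],0,-1],
  ],
)

```text
t: 11.47
eef_pos: [514.2, -23.3, 252.0]
tcp_rot: [3.142, 0.0, 1.423]
ft_force: [0.4, -3.7, 1.9]
opening: 0.002
grip_force: 1.6
```

Request:
move_arm(
  commands=[
    [[0.004,0.027,0],0,-1],
    [[0.004,0.027,0],0,-1],
  ],
)

```text
t: 11.63
eef_pos: [514.5, -21.6, 252.1]
tcp_rot: [3.141, 0.0, 1.423]
ft_force: [1.1, -3.4, 1.7]
opening: 0.004
grip_force: 1.5
```

```bash
cat > knob.py <<'E'
from h import *
W=read_camera("wrist");s=env.state();print(s["t"],s["eef_pos"].round(1),s["ft_force"].round(1))
h=cv2.cvtColor(W["image"],cv2.COLOR_RGB2HSV);m=(((h[...,0]<6)|(h[...,0]>174))&(h[...,1]>170)&(h[...,2]>40)).astype(np.uint8)
for z in(147,132):print("pred top",z,wproj(W,(530,81,z)).round(1))
u,v=wproj(W,(530,81,140)).astype(int)
n,l,st,ce=cv2.connectedComponentsWithStats(m)
for i in range(1,n):
    if st[i][4]>60 and abs(ce[i]-[u,v]).max()<80:print(st[i],ce[i].round(1))
E
python3 knob.py
```

```text
11.6833 [514.5 -21.5 252. ] [ 0.  -1.8  1.3]
pred top 147 [319.8  19.6]
pred top 132 [319.5  36.9]
[ 284    6   69   81 4135] [318.9  44.4]
```

Request:
move_arm(
  commands=[
    [[0.004,0.027,0],0,-1],
    [[0.004,0.027,0],0,-1],
    [[0.004,0.027,0],0,-1],
  ],
)

```text
t: 11.93
eef_pos: [514.8, -19.2, 252.0]
tcp_rot: [3.142, 0.0, 1.423]
ft_force: [0.3, -3.6, 1.7]
opening: 0.001
grip_force: 1.6
```

Request:
move_arm(
  commands=[
    [[0.004,0.027,0],0,-1],
    [[0.004,0.027,0],0,-1],
  ],
)

```text
t: 12.1
eef_pos: [515.0, -18.0, 252.0]
tcp_rot: [-3.142, 0.001, 1.423]
ft_force: [-1.8, -14.9, 1.6]
opening: 0.004
grip_force: 7.6
```

```bash
python3 knob.py
```

```text
12.15 [515. -18. 252.] [-0.3 -9.4  0.9]
pred top 147 [320.1  33.8]
pred top 132 [319.8  49.2]
[ 275   20   69   76 3983] [310.9  56.3]
```

Blocked. I'll ease off a few mm to relieve the load, then look.

Request:
move_arm(
  commands=[
    [[-0.01,-0.066,0],0,-1],
    [[-0.015,-0.1,0],0,-1],
    [[0,0,0],0,-1],
  ],
)

```text
t: 12.4
eef_pos: [514.1, -22.8, 251.9]
tcp_rot: [-3.141, -0.0, 1.423]
ft_force: [-1.0, 0.1, 0.3]
opening: 0.004
grip_force: 0.0
```

```bash
python3 knob.py; python3 - <<'E'
from h import *
W=read_camera("wrist");S=read_camera("side")
cv2.imwrite("pics/s6.png",np.hstack([cv2.resize(W["image"][0:160,240:400],(560,560),interpolation=3),cv2.resize(S["image"][165:245,290:324],(238,560),interpolation=3)])[:,:,::-1])
E
```

```text
12.45 [514.1 -22.6 251.9] [ 0.3 -1.4 -0. ]
pred top 147 [320.9  14.8]
pred top 132 [320.5  32.7]
[ 277    5   69   79 4095] [312.6  43. ]
```

View pics/s6.png

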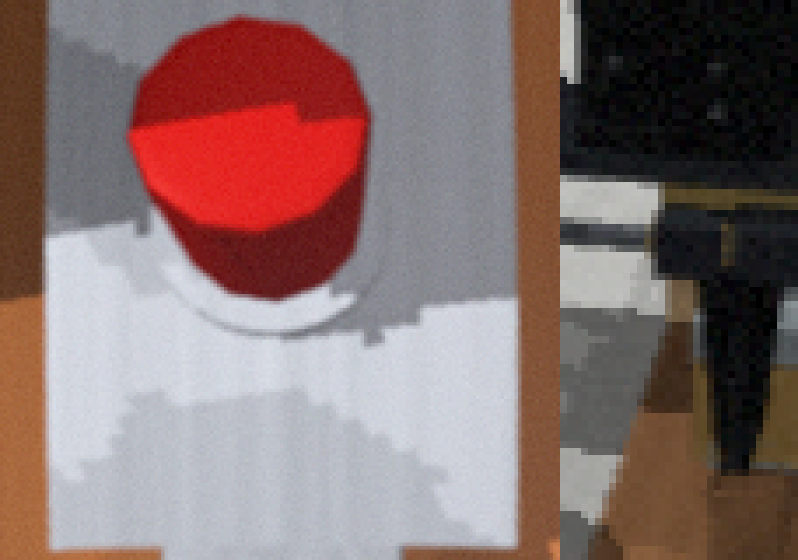

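In the crop the knob top centre is at (250,125), which is full-frame (311,36). That matches a height of about 130 mm, so the pin has dropped through the eye onto the catch, leaning about 0.05 rad. Now I'll go above it with closed fingers to press it home.

Request:
move_arm(
  commands=[
    [[0,0,0.8],0,-1],
    [[0,0,1],0,-1],
    [[0,0,1],0,-1],
    [[0,0.2,0.3],0,-1],
    [[0.14,0.94,0],0,-1],
    [[0.14,0.94,0],0,-1],
    [[0.14,0.94,0],0,-1],
    [[0.07,0.43,0],0,-1],
    [[0,0,-0.3],0,-1],
    [[0,0,-0.1],0,-1],
    [[0,0,0],0,-1],
  ],
)

```text
t: 13.47
eef_pos: [528.7, 80.3, 331.7]
tcp_rot: [-3.139, 0.001, 1.423]
ft_force: [0.4, -0.2, -0.1]
opening: 0.002
grip_force: 0.0
```

Tips are at about 141. I'll lower onto the knob in small steps.

Request:
move_arm(
  commands=[
    [[0,0,-0.1],0,-1],
    [[0,0,-0.1],0,-1],
    [[0,0,-0.05],0,-1],
    [[0,0,0],0,-1],
  ],
)

```text
t: 13.8
eef_pos: [529.0, 80.4, 325.2]
tcp_rot: [-3.141, 0.0, 1.422]
ft_force: [0.1, 0.3, -0.3]
opening: 0.007
grip_force: 0.0
```

Request:
move_arm(
  commands=[
    [[0,0,-0.05],0,-1],
    [[0,0,-0.05],0,-1],
    [[0,0,-0.03],0,-1],
  ],
)

```text
t: 14.05
eef_pos: [529.0, 80.8, 321.6]
tcp_rot: [3.141, 0.0, 1.423]
ft_force: [0.4, -0.5, 1.2]
opening: 0.003
grip_force: 0.0
```

Request:
move_arm(
  commands=[
    [[0,0,-0.03],0,-1],
    [[0,0,-0.03],0,-1],
  ],
)

```text
t: 14.22
eef_pos: [529.0, 80.9, 319.8]
tcp_rot: [3.141, 0.0, 1.423]
ft_force: [0.2, 0.2, 0.2]
opening: 0.008
grip_force: 0.0
```

Request:
move_arm(
  commands=[
    [[0,0,-0.03],0,-1],
    [[0,0,-0.03],0,-1],
  ],
)

```text
t: 14.38
eef_pos: [529.1, 80.9, 318.1]
tcp_rot: [3.141, -0.0, 1.423]
ft_force: [0.3, 0.5, 5.3]
opening: 0.006
grip_force: 2.4
```

Contact at TCP 318 (knob top about 128). I'll continue pressing.

Request:
move_arm(
  commands=[
    [[0,0,-0.03],0,-1],
    [[0,0,-0.03],0,-1],
  ],
)

```text
t: 14.55
eef_pos: [529.1, 80.9, 316.6]
tcp_rot: [3.14, -0.0, 1.423]
ft_force: [-0.2, 0.7, 3.9]
opening: 0.004
grip_force: 2.4
```

Request:
move_arm(
  commands=[
    [[0,0,-0.03],0,-1],
  ],
)

```text
t: 14.63
eef_pos: [529.1, 80.9, 315.6]
tcp_rot: [3.141, -0.0, 1.423]
ft_force: [0.5, 0.2, 3.9]
opening: 0.004
grip_force: 2.5
```

Request:
move_arm(
  commands=[
    [[0,0,-0.03],0,-1],
    [[0,0,-0.03],0,-1],
    [[0,0,-0.03],0,-1],
  ],
)

```text
t: 14.88
eef_pos: [529.2, 80.9, 312.9]
tcp_rot: [3.14, -0.0, 1.423]
ft_force: [0.0, 0.1, 6.5]
opening: 0.003
grip_force: 2.8
```

Request:
move_arm(
  commands=[
    [[0,0,-0.03],0,-1],
    [[0,0,-0.03],0,-1],
  ],
)

```text
t: 15.05
eef_pos: [529.2, 80.8, 311.1]
tcp_rot: [3.14, -0.0, 1.423]
ft_force: [1.3, 0.4, 5.9]
opening: 0.004
grip_force: 2.9
```

Request:
move_arm(
  commands=[
    [[0,0,-0.03],0,-1],
  ],
)

```text
t: 15.13
eef_pos: [529.2, 80.8, 310.2]
tcp_rot: [3.14, -0.0, 1.423]
ft_force: [1.0, -0.7, 4.8]
opening: 0.003
grip_force: 2.8
```

Request:
move_arm(
  commands=[
    [[0,0,-0.03],0,-1],
  ],
)

```text
t: 15.22
eef_pos: [529.2, 80.8, 309.3]
tcp_rot: [3.14, -0.0, 1.423]
ft_force: [-0.2, -0.7, 6.0]
opening: 0.007
grip_force: 3.0
```

Request:
move_arm(
  commands=[
    [[0,0,-0.03],0,-1],
  ],
)

```text
t: 15.3
eef_pos: [529.3, 80.8, 308.7]
tcp_rot: [3.14, -0.0, 1.423]
ft_force: [1.6, -2.2, 15.2]
opening: 0.004
grip_force: 7.4
```

Request:
move_arm(
  commands=[
    [[0,0,-0.02],0,-1],
  ],
)

```text
t: 15.38
eef_pos: [529.6, 80.7, 308.5]
tcp_rot: [3.138, -0.0, 1.423]
ft_force: [1.6, -2.5, 17.7]
opening: 0.005
grip_force: 8.4
```

Request:
move_arm(
  commands=[
    [[0,0,-0.02],0,-1],
    [[0,0,0],0,-1],
  ],
)

```text
t: 15.55
eef_pos: [529.7, 80.7, 308.4]
tcp_rot: [3.137, -0.0, 1.423]
ft_force: [0.5, -2.6, 16.6]
opening: 0.007
grip_force: 8.3
```

Request:
move_arm(
  commands=[
    [[0,0,0.1],0,-1],
    [[0,0,0.4],0,-1],
    [[0,0,1],0,-1],
    [[-0.14,-0.94,0],0,-1],
    [[-0.14,-0.94,0],0,-1],
    [[-0.14,-0.94,0],0,-1],
    [[0,0,0],0,-1],
    [[0,0,0],0,-1],
  ],
)

```text
t: 16.22
eef_pos: [516.2, -4.7, 351.7]
tcp_rot: [-3.141, -0.0, 1.42]
ft_force: [-0.7, 0.7, -1.1]
opening: 0.004
grip_force: 0.0
```

```bash
sed -i 's/(147,132)/(118,123,128)/' knob.py; python3 knob.py; python3 - <<'E'
from h import *
W=read_camera("wrist")
h=cv2.cvtColor(W["image"],cv2.COLOR_RGB2HSV);u,v=wproj(W,(530,81,110)).astype(int)
m=((h[...,0]<6)|(h[...,0]>174))&(h[...,1]>170)
vals=h[...,2][v-12:v+24,u];print(u,v,vals.tolist())
# predicted outline if home
for k,q in dict(topnear=(528.5,71,118),topfar=(531.5,91,118),flnear=(528,68,80)).items(): print(k,wproj(W,q).round(1))
E
```

```text
16.2667 [516.3  -3.9 351.7] [-0.8  0.5  0.6]
pred top 118 [320.  120.7]
pred top 123 [320.  120.3]
pred top 128 [320.1 119.7]
[303 103  32  33 815] [318.6 118.8]
320 122 [224, 223, 219, 224, 220, 223, 221, 219, 224, 224, 222, 223, 221, 225, 223, 223, 224, 223, 220, 224, 223, 220, 221, 223, 224, 210, 177, 143, 158, 209, 220, 215, 214, 214, 217, 209]
topnear [320.1 139.8]
topfar [320.1 104.6]
flnear [319.7 144.5]
```

The stop at tip height 118.5 agrees with home (118). I'll clear the side camera's view to verify.

Request:
move_arm(
  commands=[
    [[0,0,1],0,-1],
    [[-0.9,0,1],0,-1],
    [[-1,0,0.8],0,-1],
    [[-1,0,0.5],0,-1],
    [[-1,0,0],0,-1],
    [[0,0,0],0,-1],
    [[0,0,0],0,-1],
  ],
)

```text
t: 16.9
eef_pos: [398.5, -2.9, 451.5]
tcp_rot: [3.14, -0.0, 1.424]
ft_force: [0.4, 0.3, -0.2]
opening: 0.005
grip_force: 0.0
```

```bash
python3 - <<'E'
from h import *
S=read_camera("side");s=env.state();print(s["t"],s["eef_pos"])
h=cv2.cvtColor(S["image"],cv2.COLOR_RGB2HSV);m=((h[...,0]<6)|(h[...,0]>174))&(h[...,1]>140)
m[:, :312]=0;m[:,332:]=0;m[:170]=0;m[220:]=0
for r in range(170,220):
    if m[r].any(): c=np.where(m[r])[0];print(r,c.min(),c.max(),len(c))
for z in(76,80,118,123,128):print(z,proj(S,(530,81,z)).round(1))
print("top front edge",proj(S,(530,71,118)),"top back",proj(S,(530,91,118)),"knob bottom front",proj(S,(530,71,80)))
E
```

```text
16.95 [399.52074453  -3.10648659 451.25972057]
171 331 331 1
174 331 331 1
175 331 331 1
176 331 331 1
177 331 331 1
178 330 331 2
179 330 330 1
180 330 330 1
181 329 330 2
182 328 330 3
183 328 330 3
184 327 331 4
185 327 331 4
186 327 331 4
187 327 331 3
188 326 331 5
189 319 331 11
190 319 331 12
191 318 331 13
192 318 331 13
193 318 331 13
194 318 330 11
195 318 329 10
196 318 329 11
197 319 325 7
198 319 325 7
199 319 325 7
200 319 325 7
201 319 325 7
202 319 325 7
203 319 325 7
204 319 324 6
76 [320.8 205.7]
80 [320.8 204.2]
118 [321.1 190.3]
123 [321.1 188.5]
128 [321.2 186.6]
top front edge [321.17358724 192.01838723] top back [321.04828446 188.66791604] knob bottom front [320.90440909 205.97134208]
```

The knob spans rows 189–204, against 188.7–206 predicted for home, so the pin is seated and upright. Handing in.

```bash
python3 -c "
from cell import env
print(env.job_done())"
```

```text
the job is handed in; nothing more can be done
None
```

The pin went through the upper ear, the bar's eye and the lower ear, and was pressed until it stopped at about 118.5 mm knob height (home is 118). The highest force I read was about 18 N and I saw nothing else disturbed; the job is handed in, but the hand-in returned no verdict.

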